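# Move the boxed enclosure from the peg stand to the inspection rail

## Task

Take the hanger with the box-shaped white enclosure off its peg and hook it, from the robot's side, onto the horizontal rail, between the black band and the end post on the side of the band away from the pointer, and let go. Then push it along the rail, without gripping or lifting it, until the middle of the box lines up with the upright pointer, and leave it hanging there at rest. Leave the hanger with the flat plate on its peg.

Things in the scene. Friction and masses are not known exactly. Their poses are not given: they have to be found in the camera images.
- box_hanger: The hanger to move: an aluminium hook (66 mm wide along y) over the bar, black grip block on top, white enclosure 70 (x) x 64 (y) x 50 mm below, its top 55 and bottom 105 mm under the origin. 0.2 kg. On either peg at the start. Origin: axis of the bar it hangs on, mid-width; z up, x and y as the bar's stand. Inside, the hook is a 45 degree gable that centres itself on the bar. It opens to +x.
- box_grip (a point): Centre of the box hanger's black grip block: 12 mm (x) by 40 mm (y), 30 mm above the hanger's origin; the block is free from 13 to 46 mm above the origin and is held from above. Axes as the hanger's.
- box_lip (a point): Lower edge of the box hanger's short lip, x +18.5, z -13 mm from its origin, 3 mm thick. To come off a bar the hanger rises until this edge is above the bar's top (19 mm or more, at most 40 mm or the box meets the bar), then moves to its own -x. The long leg that carries the box is on the other side, x -20 to -17 mm.
- plate_hanger: The other hanger, left alone: same hook and grip block, but it carries only an upright flat white plate, 5 mm (x) by 44 mm (y), 58 to 138 mm below the origin. Origin and axes as for the box hanger.
- tree: Peg stand (fixed): round plywood foot 120 mm across, steel post, and one straight bar 12 mm thick along its y, its axis 240 mm above the table, forming two pegs whose tips turn up 16 mm at y = +120 and -120 mm. The hangers hang near y = +64 and -64 mm and come off towards -x (the robot). Origin: on the table under the post; z up.
- rail: Inspection rail (fixed): steel bar 12 mm thick along its y, its axis 220 mm above the table, on 16 mm posts at y = +190 and -190 mm (3 mm higher than the bar), on a plywood base 80 x 420 x 8 mm. Origin: on the table under mid-bar; z up. Hangers are hooked on from the -x (robot) side: raised, moved to +x, lowered; their x and y then run along the rail's.
- rail_band (a point): Black rubber band on the rail, 14 mm wide, which does not hinder sliding, at y = -45 mm in the rail's frame; this point is on the bar's axis. The loading part of the rail runs from here to the post at y = -190 mm; the hanger is to hang wholly within it.
- pointer: The mark (fixed): slim upright steel pointer, 10 mm wide, tip 145 mm above the table, on a 30 x 40 mm foot, 65 mm to the +x side of the rail, 20 to 100 mm to the +y side of the rail's middle. Origin: on the table under it; axes parallel to the rail's: the box is at the mark when its origin has y = 0 in this frame.
Things that resemble listed ones, but are neither listed nor needed, are in the scene too. Leave any red or yellow look-alike of the box_hanger alone.

How it is judged:
On the way, in this order (a step that is already met when the one before it is completed fails the run):
1. the box hanger is lifted up off its peg (z of box_hanger in the frame of tree above 0.262 m), for 0.1 s.
2. it hangs plumb on the rail between the black band and the far end post, let go of (x of box_hanger in the frame of rail between -0.007 and 0.007 m and z of box_hanger in the frame of rail between 0.215 and 0.225 m and angle between box_hanger's own z axis and vertical below 0.2 rad and y of box_hanger in the frame of rail between -0.165 and -0.06 m and contact force between the fingers and box_hanger below 0.2 N), for 0.2 s.
3. it slides along the rail past the band, still hanging on it (x of box_hanger in the frame of rail between -0.007 and 0.007 m and z of box_hanger in the frame of rail between 0.215 and 0.225 m and angle between box_hanger's own z axis and vertical below 0.2 rad and y of box_hanger in the frame of rail between -0.05 and 0 m), for 0.05 s.
At the end, for the whole second after the job is handed in: The box hanger hangs on the rail, seated within 5 mm in height and 7 mm sideways and within 0.2 rad of plumb, its middle within 10 mm of the pointer along the rail, at rest and released; the plate hanger is still on its peg, within 30 mm of where it was (x of box_hanger in the frame of rail between -0.007 and 0.007 m and z of box_hanger in the frame of rail between 0.215 and 0.225 m and angle between box_hanger's own z axis and vertical below 0.2 rad and y of box_hanger in the frame of pointer between -0.01 and 0.01 m and linear speed of box_hanger below 0.03 m/s and angular speed of box_hanger below 0.3 rad/s and distance of plate_hanger from where it was at the start of the episode below 0.03 m); the robot touches nothing.
It fails at once if the plate hanger is knocked off or shifted by more than 50 mm (distance of plate_hanger from where it was at the start of the episode above 0.05 m).
It fails at once if the box hanger is gripped (over 16 N from the fingers) while on the rail beyond the loading part (contact force between the fingers and box_hanger above 16 N and x of box_hanger in the frame of rail between -0.012 and 0.012 m and z of box_hanger in the frame of rail between 0.205 and 0.235 m and y of box_hanger in the frame of rail between -0.05 and 0.19 m).
It also fails if it takes over 61 s, if anything falls off the work surface, if the arm or the gripper's body presses on something with over 40 N, if the wrist force passes 120 N, or if a joint passes its speed limit or range.

## Robot

A 7-joint arm with a two-finger parallel gripper is mounted at the origin on the work surface. World frame = base frame: x ahead of the robot, y to its left, z up, the work surface at z = 0. Lengths are in m, angles in rad, forces in N, time in s.
With the tool pointing down it reaches from about 0.35 to 0.9 m from the base axis. Payload 8.1 kg.
Tool frame: the origin (TCP) lies on the centre line of the jaws, within the pads' length; the fingertips stand ctrl.tips_ahead ahead of it and the grasp point (between the pads) lies 8 mm behind it (ctrl.tips_ahead is the distance from the TCP to the fingertips, in m); z points along the fingers, y is the line along which they close (so a half turn about z gives the same grasp; the last joint's range is limited). The gripper opens to 92 mm and grips with 3 to 60 N. Pads are 19 mm wide; open, the fingers measure 130 mm over their backs; the gripper's body (75 mm by 190 mm) begins 47 mm behind the grasp point.
Start: joints at [1.217, 0.434, 0.025, 1.573, -0.012, 1.134, -0.075], TCP at [0.155, -0.605, 0.238] pointing down, gripper open.
Joint ranges: [-2.62, 2.62], [-0.44, 2.09], [-1.27, 1.32], [0.08, 2.57], [-1.32, 4.46], [0.12, 2], [-2.74, 2.74]. Speed limits (rad/s): [2.22, 2.22, 3.01, 3.01, 3.14, 3.14, 3.14].

## Interface

Orientations are given as a 3x3 rotation matrix whose columns are the frame's x, y, z axes.
In Python, from rig import sensors, vision, ticket, ctrl gives the robot as it stands.
- The arm moves only by the tool arm_command, never from a script. Its argument "motion" is text: rows parted by semicolons, each of 7 numbers parted by spaces: the shift along the tool's x, y, z in units of 600 mm (1.0 is 600 mm), then the turn, a rotation vector about the tool's x, y, z in units of 2 pi rad (1.0 is 2 pi rad), then the opening, from 0 (shut) to 1 (fully open). A call has 1 to 12 rows; each row is the pose to reach, as a shift and turn from the pose commanded when the call began, along the tool's axes at that moment, turning the shorter way round; what a row does not reach only later rows make up. A row lasts 1/12 s, in which the tool goes at most 41.7 mm and 7.16 degrees, less where a joint would pass 70% of its speed; a pose out of reach is approached as far as the arm can. A call with a number of a shift or a turn outside -1 to 1 is refused whole. A call with a gripper value outside its range is refused whole. The fingers move at their own pace and stop on an object; "squeeze" is the grip in N (left out, the last holds). Time passes only in rows, so rows that repeat a pose let the fingers close. It gives the time, the measured TCP pose, the force, the opening and the grip force at its end, in the units of the state.
- sensors.state(): the state, without advancing time (a new reading comes with each control period).
- vision.grab_frame(name): name is "scene" or "side" or "wrist"; returns (picture, depth): 384x512x3 uint8, red, green, blue; 384x512 float32, m along the optical axis (not along the pixel's ray), 0 where there is no reading.
- vision.camera_model(name): a dict with "mtx" (3x3 intrinsics, pixels), "T" (4x4, takes a point from camera to world coordinates). Camera axes: x right, y up, looking along -z (the intrinsics and any distortion apply to the point x, -y, -z); pixel columns grow to the right and rows downward; lengths in m; the calibration is good to about 2 mm. A picture is of the moment at which its call begins: read the wrist's pose just before it. camera_model takes no time and is no camera call; for the wrist camera it gives the pose at the moment of the call.
- ticket.close_job(): hands the job in; it is judged then, once.
The state is a dict: "time_s": time; "joint_positions": joint angles; "qd": joint speeds; "effort": joint torques, N m; "eef_pos": TCP position; "eef_rot": TCP orientation; "wrist_force": force on the tool from outside, world axes, zero at the start; "wrist_torque": the same for the moment, N m; "width": finger opening in m; "grip_force": force on a finger pad.
Only numpy, scipy, OpenCV 4.12 (cv2) and the standard library are available. Lean on these libraries where they do the work, as an engineer would, in place of code of your own. Each camera call takes 0.05 s, during which the arm holds its last target. There are 200 camera calls.

## Working session

There is one attempt and no reset: what is moved stays moved. The work goes in short steps, Python scripts to look and compute and a tool call to move; the robot and the scene stay as the last step left them, time stands still between calls to the robot, and variables do not carry over. Pictures are saved under pics/ and viewed, at most 10 in all, crops included, and the job is handed in when it is done.

Besides the shell and the picture viewer there is one more tool, called after "Call:" as name(argument=value, ...) on one line, values as JSON. arm_command: Moves the arm, as the interface text tells. Shifts and turns lie within -1 to 1; 1 stands for 600 mm of shift or 2 pi rad of turn. Its arguments: {"type":"object","properties":{"motion":{"type":"string"},"squeeze":{"type":"number"}},"required":["motion"]}

```bash
ls; mkdir -p pics
python3 - <<'E'
from rig import sensors, vision, ticket, ctrl
import cv2,numpy as np
s=sensors.state();print(s['time_s'],s['eef_pos'],s['eef_rot'],s['width'],ctrl.tips_ahead)
for n in("scene","side"):
    p,d=vision.grab_frame(n);m=vision.camera_model(n)
    np.savez(f'{n}.npz',p=p,d=d,K=m['mtx'],T=m['T']);print(n,m)
    cv2.imwrite(f'pics/{n}0.png',p[:,:,::-1])
E
```

```text
pics
0.0 [ 0.1548972  -0.60498215  0.23693769] [[ 9.68741564e-01  2.48071533e-01 -5.45279823e-04]
 [ 2.48072083e-01 -9.68740418e-01  1.49799474e-03]
 [-1.56624751e-04 -1.58643847e-03 -9.99998729e-01]] 0.09138990396200346 0.011
scene {'mtx': array([[408.33001224,   0.        , 263.49762692],
       [  0.        , 408.33001224, 194.88548146],
       [  0.        ,   0.        ,   1.        ]]), 'T': array([[-0.50046439, -0.48164705,  0.71941053,  1.38890867],
       [ 0.86575071, -0.27522344,  0.41800451,  0.53855453],
       [-0.003332  ,  0.83202655,  0.55472581,  0.80575496],
       [ 0.        ,  0.        ,  0.        ,  1.        ]])}
side {'mtx': array([[397.2337145 ,   0.        , 256.19291977],
       [  0.        , 397.2337145 , 196.30960621],
       [  0.        ,   0.        ,   1.        ]]), 'T': array([[-0.90074492,  0.2186561 , -0.37529736,  0.19781746],
       [-0.43420454, -0.43105351,  0.79098628,  0.74856774],
       [ 0.01118073,  0.87543268,  0.48321073,  0.5987905 ],
       [ 0.        ,  0.        ,  0.        ,  1.        ]])}
```

View pics/scene0.png

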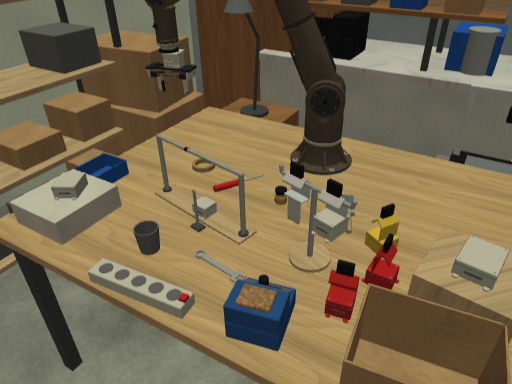

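View pics/side0.png

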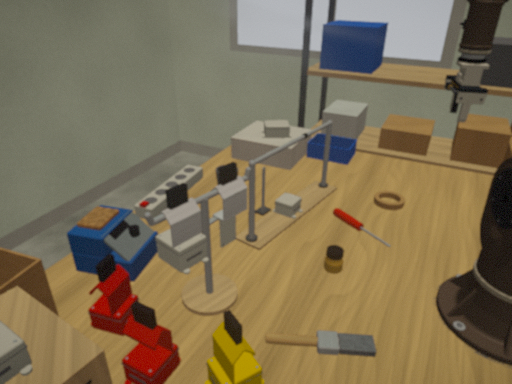

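The scene picture shows the tree (foot at 310,260). A white box hanger is at about (330,220) and the flat plate hanger at about (297,195). The rail runs from (160,140) to (241,170), with a dark band near (186,150), and the pointer is at about (197,205). Red and yellow look-alikes stand at (342,290), (382,265) and (382,230). The box hanger on the +y peg fits the description because it is the white box. I'll confirm this in one crop.

```bash
cat > h.py <<'E'
import numpy as np,cv2
class V:
    def __init__(s,n):
        z=np.load(n+'.npz');s.p,s.d,s.K,s.T=z['p'],z['d'],z['K'],z['T']
        v,u=np.mgrid[:384,:512];d=s.d
        c=np.stack([(u-s.K[0,2])/s.K[0,0]*d,-(v-s.K[1,2])/s.K[1,1]*d,-d,np.ones_like(d)],-1)
        s.w=(c@s.T.T)[...,:3]; s.w[d==0]=np.nan
    def proj(s,X):
        c=np.linalg.inv(s.T)@np.append(X,1);return s.K[0,0]*c[0]/-c[2]+s.K[0,2],s.K[1,2]-s.K[1,1]*c[1]/-c[2]
E
python3 - <<'E'
from h import *
a=V('scene')
cv2.imwrite('pics/c1.png',cv2.resize(a.p[125:275,150:360,::-1],None,fx=3.8,fy=3.8,interpolation=cv2.INTER_CUBIC))
b=V('side')
for n,v in(('sc',a),('si',b)):
    w=v.w
    m=(w[...,2]>.02)&(w[...,0]>.2)&(w[...,0]<.95)&(abs(w[...,1])<.6)
    for lo,hi in((.205,.226),(.23,.247)):
        mm=m&(w[...,2]>lo)&(w[...,2]<hi)
        q=w[mm];ys,xs=np.nonzero(mm)
        print(n,lo,len(q))
        # every few points
        o=np.argsort(q[:,1])[::max(1,len(q)//30)]
        for i in o: print(xs[i],ys[i],q[i].round(3))
E
```

```text
sc 0.205 616
156 134 [ 0.497 -0.39   0.225]
160 140 [ 0.499 -0.375  0.207]
164 140 [ 0.511 -0.344  0.22 ]
171 142 [ 0.515 -0.311  0.222]
177 145 [ 0.523 -0.279  0.223]
186 146 [ 0.519 -0.247  0.226]
190 150 [ 0.533 -0.219  0.226]
196 153 [ 0.539 -0.192  0.225]
201 156 [ 0.545 -0.168  0.224]
209 157 [ 0.541 -0.141  0.226]
213 162 [ 0.555 -0.117  0.222]
219 164 [ 0.556 -0.094  0.222]
223 167 [ 0.563 -0.076  0.221]
229 168 [ 0.564 -0.054  0.224]
237 171 [ 0.568 -0.024  0.225]
239 179 [ 0.578 -0.012  0.208]
242 179 [ 0.575 -0.004  0.209]
305 188 [0.53  0.169 0.209]
309 188 [0.539 0.185 0.219]
313 196 [0.567 0.209 0.217]
316 194 [0.566 0.216 0.226]
342 208 [0.568 0.289 0.208]
347 210 [0.567 0.303 0.206]
453 269 [0.663 0.567 0.212]
456 268 [0.665 0.571 0.218]
456 274 [0.667 0.575 0.205]
460 270 [0.666 0.579 0.218]
461 275 [0.667 0.584 0.207]
465 271 [0.667 0.588 0.22 ]
466 275 [0.667 0.593 0.211]
470 271 [0.668 0.597 0.225]
sc 0.23 1095
175 142 [ 0.521 -0.288  0.231]
284 178 [0.552 0.116 0.236]
289 179 [0.553 0.131 0.238]
294 179 [0.553 0.146 0.242]
299 179 [0.552 0.16  0.246]
302 182 [0.5
[... 1784 characters left out ...]
.539 0.169 0.242]
222 193 [0.54  0.179 0.24 ]
215 194 [0.55  0.188 0.24 ]
206 196 [0.557 0.208 0.243]
202 202 [0.559 0.219 0.236]
196 206 [0.558 0.24  0.238]
190 205 [0.565 0.248 0.243]
185 205 [0.569 0.257 0.246]
187 213 [0.56  0.266 0.237]
179 212 [0.571 0.274 0.241]
178 218 [0.567 0.283 0.234]
173 217 [0.571 0.29  0.24 ]
167 215 [0.578 0.297 0.245]
169 223 [0.572 0.302 0.234]
155 219 [0.59  0.315 0.244]
1 322 [0.612 0.573 0.239]
8 330 [0.593 0.577 0.24 ]
14 336 [0.58  0.58  0.239]
5 333 [0.592 0.582 0.24 ]
15 340 [0.573 0.583 0.24 ]
16 343 [0.569 0.585 0.239]
13 344 [0.571 0.588 0.239]
12 346 [0.569 0.59  0.24 ]
7 346 [0.574 0.593 0.24 ]
7 350 [0.57  0.595 0.238]
7 356 [0.567 0.599 0.234]
```

View pics/c1.png

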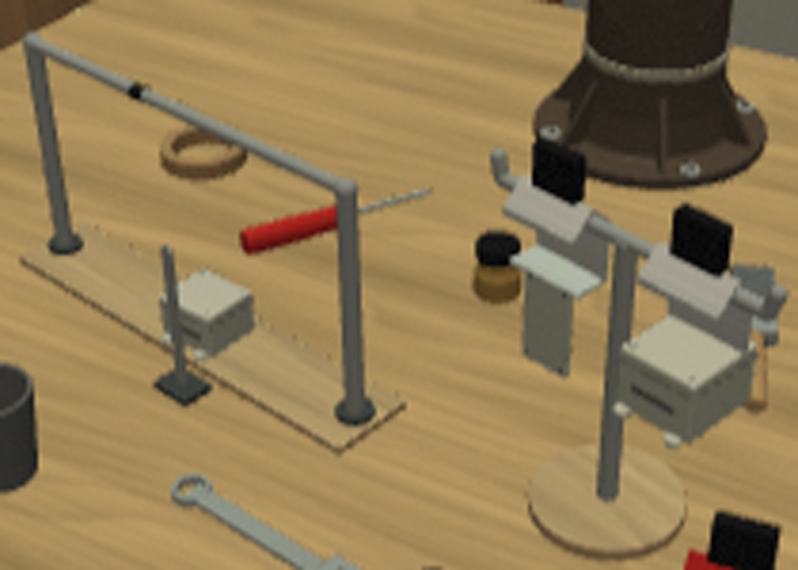

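The crop shows the white box hanger at crop (690,375), which is full-image (332,222), on the peg nearer the camera's right (+y). The plate hanger is at crop (548,320) on the other peg. The band is at crop (137,91), full-image (186,149), and the pointer tip is at crop (168,250). The small white box on the rail base and the red and yellow hangers are decoys. Next I'll fit the geometry.

```bash
cat >> h.py <<'E'
    def ray(s,u,v,z):
        r=s.T[:3,:3]@np.array([(u-s.K[0,2])/s.K[0,0],-(v-s.K[1,2])/s.K[1,1],-1]);c=s.T[:3,3]
        return c+r*(z-c[2])/r[2]
    def bar(s,A,B,z,tol=.014):   # axis of a bar near A-B: image centreline of its pixels met with plane z
        d=(B-A)/np.linalg.norm(B-A);q=s.w-A;t=q@d;e=np.linalg.norm(q-t[...,None]*d,axis=-1)
        m=(e<tol)&(t>0)&(t<np.linalg.norm(B-A));ys,xs=np.nonzero(m)
        cx=np.unique(xs);cy=np.array([(ys[xs==x].min()+ys[xs==x].max())/2 for x in cx])
        for _ in range(4):
            k=np.polyfit(cx,cy,1);r=cy-np.polyval(k,cx);g=abs(r)<max(.7,1.5*np.median(abs(r)));cx,cy=cx[g],cy[g]
        P=[s.ray(x,np.polyval(k,x),z) for x in(cx.min(),cx.max())];return P,len(cx),r.std()
E
python3 - <<'E'
from h import *
a=V('scene');b=V('side')
for n,v in(('scene',a),('side',b)):
    P,k,r=v.bar(np.array([.503,-.345,.22]),np.array([.568,-.03,.22]),.22);d=P[1]-P[0]
    print(n,'rail',P[0].round(4),P[1].round(4),k,r,'yaw',np.degrees(np.arctan2(-d[0],d[1])) )
    for A,B in (([.548,.18,.24],[.562,.235,.24]),):
        P,k,r=v.bar(np.array(A),np.array(B),.24);print('tree',P[0].round(4),P[1].round(4),k,r)
    # black pixels near grip / band / posts
    w=v.w; g=v.p.max(-1)<60
    for nm,lo,hi in(('box grip',(.53,.22,.25),(.63,.34,.30)),('plate grip',(.48,.09,.25),(.6,.18,.30)),('band',(.48,-.3,.205),(.56,-.2,.24))):
        m=g&(w>lo).all(-1)&(w<hi).all(-1);q=w[m];ys,xs=np.nonzero(m)
        if len(q):print(nm,len(q),q.min(0).round(3),q.max(0).round(3),np.median(q,0).round(4),xs.mean(),ys.mean())
    for nm,lo,hi in(('post-',(.46,-.41,.05),(.53,-.35,.19)),('post+',(.54,-.04,.05),(.61,.04,.19)),('treepost',(.53,.18,.04),(.6,.24,.12)),('pointer',(.5,-.25,.03),(.72,-.02,.16)),('foot',(.4,.1,.006),(.72,.36,.03)),('base',(.43,-.44,.005),(.65,.07,.012)),('box',(.5,.2,.12),(.65,.36,.195))):
        m=(w>lo).all(-1)&(w<hi).all(-1);q=w[m]
        if len(q):print(nm,len(q),q.min(0).round(3),q.max(0).round(3),np.median(q,0).round(4))
E
```

```text
scene rail [ 0.5019 -0.348   0.22  ] [ 0.5647 -0.0368  0.22  ] 70 0.20307292235793858 yaw -11.398054257524583
tree [0.5507 0.1743 0.24  ] [0.5666 0.2266 0.24  ] 17 0.5866399936266389
box grip 208 [0.574 0.246 0.251] [0.59  0.287 0.288] [0.5841 0.2686 0.272 ] 334.07211538461536 187.76442307692307
plate grip 189 [0.538 0.126 0.252] [0.557 0.168 0.288] [0.5499 0.152  0.2723] 296.6084656084656 169.15873015873015
band 8 [ 0.528 -0.246  0.217] [ 0.535 -0.234  0.227] [ 0.5313 -0.2399  0.2239] 185.125 148.875
post- 171 [ 0.487 -0.39   0.051] [ 0.508 -0.371  0.19 ] [ 0.5001 -0.3781  0.123 ]
post+ 210 [ 0.565 -0.018  0.05 ] [ 0.583 -0.     0.19 ] [ 0.5765 -0.0063  0.1222]
treepost 105 [0.557 0.202 0.04 ] [0.573 0.218 0.117] [0.5686 0.2111 0.0756]
pointer 353 [ 0.511 -0.213  0.03 ] [ 0.613 -0.147  0.148] [ 0.5575 -0.1616  0.05  ]
foot 1005 [0.4   0.151 0.006] [0.624 0.359 0.03 ] [0.5679 0.2186 0.0126]
base 1412 [ 0.434 -0.416  0.005] [0.635 0.041 0.012] [ 0.5459 -0.1431  0.0085]
box 1033 [0.55  0.201 0.12 ] [0.628 0.306 0.195] [0.5968 0.2677 0.1767]
side rail [ 0.5642 -0.0366  0.22  ] [ 0.4998 
[... 322 characters left out ...]
6] 226.94014084507043 173.1161971830986
band 3 [ 0.518 -0.239  0.221] [ 0.52  -0.235  0.224] [ 0.5185 -0.2376  0.2233] 305.6666666666667 135.33333333333334
post- 219 [ 0.486 -0.387  0.05 ] [ 0.504 -0.369  0.189] [ 0.4931 -0.3771  0.1237]
post+ 314 [ 0.561 -0.015  0.051] [0.576 0.001 0.19 ] [ 0.5668 -0.0046  0.1255]
treepost 200 [0.552 0.205 0.04 ] [0.568 0.219 0.119] [0.5558 0.2145 0.0737]
pointer 460 [ 0.507 -0.211  0.03 ] [ 0.61  -0.146  0.144] [ 0.545  -0.1594  0.0485]
foot 1719 [0.401 0.149 0.006] [0.654 0.36  0.029] [0.5545 0.2183 0.0112]
base 1660 [ 0.453 -0.407  0.005] [0.623 0.018 0.012] [ 0.5341 -0.1374  0.0072]
box 1760 [0.53  0.204 0.12 ] [0.621 0.308 0.195] [0.5548 0.2849 0.1698]
```

```bash
cat >> h.py <<'E'
def Rd(yaw):   # tool down, tool x along bar x, tool y along -bar y
    c,s=np.cos(yaw),np.sin(yaw);return np.array([[c,s,0],[s,-c,0],[0,0,-1.]])
def plan(p,R,tg):  # tg: list of (pos,yaw deg)
    for P,y in tg:
        d=R.T@(np.array(P)-p)/.6;r=cv2.Rodrigues(R.T@Rd(np.radians(y)))[0].ravel()/(2*np.pi)
        print(*d.round(4),*r.round(4),'| mm',np.linalg.norm(d)*600//1,'deg',np.linalg.norm(r)*360//1)
RO=np.array([.533,-.1935]);RY=np.radians(-11.45);RX=np.array([np.cos(RY),np.sin(RY)]);RYV=np.array([-np.sin(RY),np.cos(RY)])
E
python3 - <<'E'
from h import *
from rig import sensors
for n in('scene','side'):
    v=V(n);w=v.w;q=w[...,:2]-RO;x=q@RX;y=q@RYV
    m=(x>.04)&(x<.09)&(y>.01)&(y<.11)
    for lo,hi in((.003,.03),(.05,.1),(.1,.142),(.142,.16)):
        k=m&(w[...,2]>lo)&(w[...,2]<hi)
        if k.any():print(n,lo,k.sum(),'x',x[k].min().round(4),x[k].max().round(4),'y',y[k].min().round(4),y[k].max().round(4),np.median(y[k]).round(4))
s=sensors.state();p,R=s['eef_pos'],s['eef_rot']
d=np.array([.5785,.268])-p[:2];print(np.linalg.norm(d))
plan(p,R,[((*p[:2],.45),14.4),((*(p[:2]+.22*d),.45),4),((*(p[:2]+.62*d),.45),-15.7)])
E
```

```text
scene 0.003 132 x 0.04 0.087 y 0.0156 0.1077 0.0536
scene 0.05 38 x 0.0629 0.0695 y 0.0441 0.0577 0.0512
scene 0.1 36 x 0.0631 0.0701 y 0.0432 0.0557 0.0514
scene 0.142 4 x 0.0647 0.0705 y 0.0511 0.0541 0.0524
side 0.003 101 x 0.0411 0.0781 y 0.0287 0.0721 0.0532
side 0.05 47 x 0.0617 0.0685 y 0.0437 0.0564 0.0513
side 0.1 52 x 0.0609 0.0684 y 0.0428 0.0566 0.051
side 0.142 2 x 0.0616 0.0663 y 0.0504 0.0524 0.0514
0.9703431821835092
-0.0001 -0.0005 -0.3549 -0.0002 0.0 -0.0001 | mm 212.0 deg 0.0
0.2298 -0.2721 -0.3546 -0.0002 0.0 0.0288 | mm 301.0 deg 10.0
0.6478 -0.7658 -0.3539 -0.0002 0.0001 0.0835 | mm 638.0 deg 30.0
```

Call:
arm_command(motion="0 0 -0.06 0 0 0 1;0 0 -0.12 0 0 0 1;0 0 -0.18 0 0 0 1;0 0 -0.24 0 0 0 1;0 0 -0.30 0 0 0 1;0 0 -0.355 0 0 0 1;0.04 -0.047 -0.355 0 0 0.005 1;0.08 -0.094 -0.355 0 0 0.01 1;0.12 -0.14 -0.355 0 0 0.015 1;0.16 -0.187 -0.355 0 0 0.02 1;0.2 -0.234 -0.355 0 0 0.025 1;0.23 -0.272 -0.355 0 0 0.029 1", squeeze=25)

```text
time_s: 1.1
eef_pos: [0.2495, -0.4103, 0.4506]
eef_rot: [[0.998, 0.069, 0.0], [0.069, -0.998, 0.001], [0.0, -0.001, -1.0]]
wrist_force: [1.0, -0.3, 0.5]
width: 0.0917
grip_force: 0.0
```

Run:
```python
from h import *
from rig import sensors
s=sensors.state();p,R=s['eef_pos'],s['eef_rot'];print(s['time_s'],p,s['joint_positions'])
G=np.array([.5785,.268]);d=G-p[:2]
plan(p,R,[((*(p[:2]+.58*d),.45),-13),((*G,.45),-15.7)])
```

```text
1.1 [ 0.24952578 -0.41029297  0.45059916] [ 0.95770823  0.09270321 -0.04954051  1.51847506  0.00407284  1.53082926
 -0.59376282]
0.3623 -0.6323 0.0014 -0.0001 -0.0 0.0471 | mm 437.0 deg 16.0
0.6247 -1.0901 0.0017 -0.0001 -0.0 0.0546 | mm 753.0 deg 19.0
```

Call:
arm_command(motion="0.03 -0.053 0 0 0 0.004 1;0.06 -0.106 0 0 0 0.008 1;0.09 -0.158 0 0 0 0.012 1;0.12 -0.211 0 0 0 0.016 1;0.15 -0.264 0 0 0 0.02 1;0.18 -0.316 0 0 0 0.024 1;0.21 -0.369 0 0 0 0.028 1;0.24 -0.422 0 0 0 0.032 1;0.27 -0.474 0 0 0 0.036 1;0.30 -0.527 0 0 0 0.04 1;0.33 -0.579 0 0 0 0.044 1;0.36 -0.63 0 0 0 0.047 1")

```text
time_s: 2.1
eef_pos: [0.438, -0.0194, 0.4507]
eef_rot: [[0.974, -0.226, -0.0], [-0.226, -0.974, -0.0], [0.0, 0.0, -1.0]]
wrist_force: [0.2, -0.5, -0.6]
width: 0.0917
grip_force: 0.0
```

Run:
```python
from h import *
from rig import sensors
s=sensors.state();p,R=s['eef_pos'],s['eef_rot'];print(s['time_s'],p,s['joint_positions'])
G=np.array([.5785,.268])
plan(p,R,[((*G,.45),-15.7),((*G,.30),-15.7)])
```

```text
2.1 [ 0.43802055 -0.01942757  0.45067666] [ 0.44907396  0.05386449 -0.55011096  1.56776599  0.02840729  1.52794794
 -1.90067664]
0.1197 -0.5196 0.001 0.0 -0.0 0.0073 | mm 319.0 deg 2.0
0.1196 -0.5197 0.251 0.0 -0.0 0.0073 | mm 353.0 deg 2.0
```

Call:
arm_command(motion="0.015 -0.065 0 0 0 0.001 1;0.03 -0.13 0 0 0 0.002 1;0.045 -0.195 0 0 0 0.003 1;0.06 -0.26 0 0 0 0.004 1;0.075 -0.325 0 0 0 0.005 1;0.09 -0.39 0 0 0 0.006 1;0.105 -0.455 0 0 0 0.007 1;0.12 -0.52 0 0 0 0.0073 1;0.12 -0.52 0.06 0 0 0.0073 1;0.12 -0.52 0.12 0 0 0.0073 1;0.12 -0.52 0.12 0 0 0.0073 1;0.12 -0.52 0.12 0 0 0.0073 1")

```text
time_s: 3.1
eef_pos: [0.5776, 0.2654, 0.3772]
eef_rot: [[0.963, -0.269, -0.004], [-0.269, -0.963, -0.003], [-0.003, 0.004, -1.0]]
wrist_force: [0.2, 0.0, 0.8]
width: 0.0916
grip_force: 0.0
```

Run:
```python
from h import *
from rig import sensors,vision
s=sensors.state();p,R=s['eef_pos'],s['eef_rot'];print(s['time_s'],p,s['joint_positions'])
m=vision.camera_model('wrist');pic,d=vision.grab_frame('wrist')
np.savez('wrist.npz',p=pic,d=d,K=m['mtx'],T=m['T']);v=V('wrist');w=v.w
k=(pic.max(-1)<60)&(w>(.53,.22,.26)).all(-1)&(w<(.63,.32,.30)).all(-1)
q=w[k];print(k.sum())
t=q[q[:,2]>np.percentile(q[:,2],90)-.006];print('top z',np.median(t[:,2]))
r=cv2.minAreaRect((t[:,:2]*1000).astype(np.float32));print(r,np.mean(t,0))
cv2.imwrite('pics/w1.png',pic[:,:,::-1])
G=np.array([.5785,.268])
plan(p,R,[((*G,.268),-15.7)])
```

```text
3.1 [0.5776412  0.26541862 0.37716645] [-0.10451606  0.46804155 -0.6733229   1.26392906  0.28523405  1.50900483
 -2.58636886]
702
top z 0.2851067051662683
((578.50439453125, 265.74517822265625), (38.35270690917969, 10.944106101989746), 72.461669921875) [0.57909542 0.26550979 0.28478115]
0.0008 -0.0052 0.1819 0.0006 0.0005 0.0002 | mm 109.0 deg 0.0
```

View pics/w1.png

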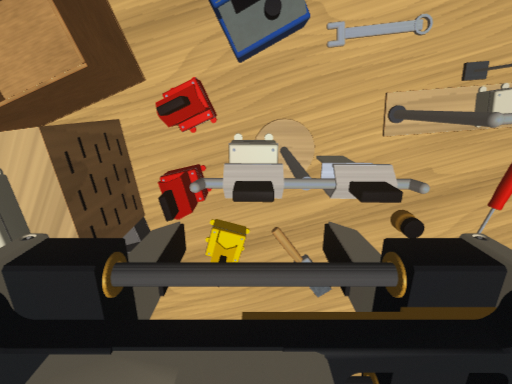

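The wrist view shows the box hanger's grip at (253,190) and the plate hanger to its right at (375,190). Joint 7 is close to its limit in this pose, so I'll turn the tool −90° about its z and grip across the block's 12 mm side.

Call:
arm_command(motion="0 0 0 0 0 -0.0195 1;0 0 0 0 0 -0.039 1;0 0 0 0 0 -0.0585 1;0 0 0 0 0 -0.078 1;0.001 0 0 0 0 -0.0975 1;0.001 0 0 0 0 -0.117 1;0.001 0 0 0 0 -0.1365 1;0.001 -0.001 0 0 0 -0.156 1;0.001 -0.001 0 0 0 -0.1755 1;0.001 -0.001 0 0 0 -0.195 1;0.001 -0.001 0.02 0 0 -0.2145 1;0.001 -0.001 0.04 0 0 -0.234 1")

```text
time_s: 4.15
eef_pos: [0.5804, 0.2671, 0.3588]
eef_rot: [[0.361, 0.932, 0.006], [0.932, -0.361, 0.003], [0.005, 0.004, -1.0]]
wrist_force: [0.2, -0.4, 0.0]
width: 0.092
grip_force: 0.0
```

Run:
```python
from h import *
from rig import sensors,vision
s=sensors.state();p,R=s['eef_pos'],s['eef_rot'];print(s['time_s'],p,s['joint_positions'])
G=np.array([.5785,.2658])
plan(p,R,[((*G,.34),74),((*G,.268),74)])
```

```text
4.15 [0.58037983 0.26708706 0.358751  ] [ 0.05885558  0.56365015 -0.99863622  1.28777043  0.46881924  1.52345647
 -1.25179922]
-0.0033 -0.0023 0.0312 0.0007 -0.0007 -0.0144 | mm 18.0 deg 5.0
-0.0038 -0.0028 0.1512 0.0007 -0.0007 -0.0144 | mm 90.0 deg 5.0
```

Call:
arm_command(motion="-0.003 -0.002 0.031 0.0007 -0.0007 -0.0144 1;-0.0035 -0.0025 0.07 0.0007 -0.0007 -0.0144 1;-0.0038 -0.0028 0.1 0.0007 -0.0007 -0.0144 1;-0.0038 -0.0028 0.125 0.0007 -0.0007 -0.0144 1;-0.0038 -0.0028 0.145 0.0007 -0.0007 -0.0144 1;-0.0038 -0.0028 0.151 0.0007 -0.0007 -0.0144 1;-0.0038 -0.0028 0.151 0.0007 -0.0007 -0.0144 1;-0.0038 -0.0028 0.151 0.0007 -0.0007 -0.0144 1")

```text
time_s: 4.82
eef_pos: [0.5772, 0.2657, 0.2657]
eef_rot: [[0.28, 0.96, -0.004], [0.96, -0.28, -0.002], [-0.003, -0.003, -1.0]]
wrist_force: [-0.8, -0.2, 0.6]
width: 0.0919
grip_force: 0.0
```

Run:
```python
from h import *
from rig import sensors,vision
s=sensors.state();p,R=s['eef_pos'],s['eef_rot'];print(s['time_s'],p,s['joint_positions'],s['wrist_force'])
m=vision.camera_model('wrist');pic,d=vision.grab_frame('wrist')
cv2.imwrite('pics/w2.png',pic[:,:,::-1])
G=np.array([.5785,.2658])
plan(p,R,[((*G,.268),74)])
```

```text
4.8167 [0.57722878 0.26571572 0.26574544] [ 0.07815074  0.62486914 -0.99708463  1.44453626  0.52485828  1.36009217
 -1.22614238] [-0.82310954 -0.21223574  0.57913264]
0.0007 0.002 -0.0038 -0.0005 0.0005 -0.0007 | mm 2.0 deg 0.0
```

View pics/w2.png

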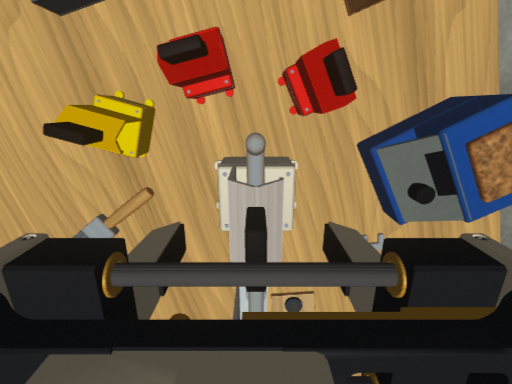

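The wrist picture shows the black block at (256,230), centred between the jaws. I'll close, then lift a little.

Call:
arm_command(motion="0 0.001 -0.003 0 0 0 0.3;0 0.001 -0.003 0 0 0 0;0 0.001 -0.003 0 0 0 0;0 0.001 -0.003 0 0 0 0;0 0.001 -0.003 0 0 0 0;0 0.001 -0.003 0 0 0 0;0 0.001 -0.003 0 0 0 0;0 0.001 -0.01 0 0 0 0;0 0.001 -0.02 0 0 0 0;0 0.001 -0.03 0 0 0 0;0 0.001 -0.04 0 0 0 0;0 0.001 -0.048 0 0 0 0", squeeze=30)

```text
time_s: 5.87
eef_pos: [0.5774, 0.2657, 0.2941]
eef_rot: [[0.279, 0.96, -0.005], [0.96, -0.279, -0.002], [-0.003, -0.004, -1.0]]
wrist_force: [-0.3, -0.9, -0.0]
width: 0.0164
grip_force: 0.0
```

Run:
```python
from h import *
from rig import sensors
s=sensors.state();p,R=s['eef_pos'],s['eef_rot'];print(s['time_s'],p,s['joint_positions'],s['wrist_force'],s['width'],s['grip_force'])
tx=np.array([np.cos(np.radians(-15.7)),np.sin(np.radians(-15.7))])
q=p[:2]-.1*tx
plan(p,R,[((*p[:2],.297),74),((*q,.297),74),((*q,.42),74)])
```

```text
5.8667 [0.57742481 0.26565279 0.29410317] [ 0.0772954   0.6068157  -1.00561582  1.39904394  0.50718733  1.41423778
 -1.20783127] [-0.27220115 -0.90266732 -0.01062447] 0.016444926806224044 0.0
-0.0 -0.0 -0.0048 -0.0006 0.0006 -0.0005 | mm 2.0 deg 0.0
-0.0015 -0.1667 -0.0042 -0.0006 0.0006 -0.0005 | mm 100.0 deg 0.0
-0.0022 -0.1675 -0.2092 -0.0006 0.0006 -0.0005 | mm 160.0 deg 0.0
```

The fingers close slowly and hadn't reached the block when the lift began. I'll reopen slightly, go back down, and wait for the grip.

Call:
arm_command(motion="0 0 0 0 0 0 0.35;0 0 0 0 0 0 0.35;0 0 0 0 0 0 0.35;0 0 0.02 0 0 0 0.35;0 0 0.035 0 0 0 0.35;0 0 0.044 0 0 0 0.35;0 0 0.044 0 0 0 0.2;0 0 0.044 0 0 0 0;0 0 0.044 0 0 0 0;0 0 0.044 0 0 0 0;0 0 0.044 0 0 0 0;0 0 0.044 0 0 0 0", squeeze=30)

```text
time_s: 6.87
eef_pos: [0.5779, 0.2652, 0.2669]
eef_rot: [[0.279, 0.96, -0.004], [0.96, -0.279, -0.003], [-0.004, -0.003, -1.0]]
wrist_force: [3.9, -1.3, 0.7]
width: 0.012
grip_force: 30.0
```

Call:
arm_command(motion="0 0 0 0 0 0 0;0 0 0 0 0 0 0;0 0 0 0 0 0 0")

```text
time_s: 7.12
eef_pos: [0.5779, 0.2652, 0.2669]
eef_rot: [[0.28, 0.96, -0.004], [0.96, -0.28, -0.003], [-0.004, -0.003, -1.0]]
wrist_force: [5.2, -0.2, 2.5]
width: 0.0119
grip_force: 30.0
```

Call:
arm_command(motion="0 0 -0.015 0 0 0 0;0 0 -0.03 0 0 0 0;0 0 -0.042 0 0 0 0;0 0 -0.05 0 0 0 0;0 0 -0.05 0 0 0 0;0 0 -0.05 0 0 0 0;0 -0.01 -0.05 0 0 0 0;0 -0.03 -0.05 0 0 0 0;0 -0.06 -0.05 0 0 0 0;0 -0.1 -0.05 0 0 0 0;0 -0.14 -0.05 0 0 0 0;0 -0.17 -0.06 0 0 0 0")

```text
time_s: 8.12
eef_pos: [0.4757, 0.2943, 0.302]
eef_rot: [[0.277, 0.961, -0.008], [0.961, -0.277, -0.004], [-0.006, -0.006, -1.0]]
wrist_force: [-0.4, -0.2, -1.9]
width: 0.0118
grip_force: 30.0
```

Run:
```python
from h import *
from rig import sensors
s=sensors.state();p,R=s['eef_pos'],s['eef_rot'];print(s['time_s'],p,s['joint_positions'],s['wrist_force'],s['width'],s['grip_force'])
T=RO-.115*RYV-.10*RX;print(T)
d=T-p[:2]
plan(p,R,[((*p[:2],.40),74),((*(p[:2]+.33*d),.40),74),((*(p[:2]+.5*d),.40),76),((*T,.40),78.5)])
```

```text
8.1167 [0.47573519 0.29434512 0.30200189] [ 0.07384802  0.48645033 -1.06874894  1.57239106  0.42938504  1.35006344
 -1.32523645] [-0.43191727 -0.23202247 -1.88328292] 0.011828349923995415 29.984893798828125
[ 0.41216121 -0.28636003]
-0.001 -0.0011 -0.1633 -0.001 0.001 -0.0002 | mm 97.0 deg 0.0
-0.3176 0.0538 -0.1617 -0.001 0.001 -0.0002 | mm 216.0 deg 0.0
-0.4807 0.082 -0.1609 -0.001 0.001 -0.0058 | mm 308.0 deg 2.0
-0.9604 0.1651 -0.1584 -0.0011 0.001 -0.0127 | mm 592.0 deg 4.0
```

Call:
arm_command(motion="0 0 -0.03 0 0 0 0;0 0 -0.07 0 0 0 0;-0.01 0.002 -0.11 0 0 0 0;-0.04 0.007 -0.14 0 0 0 0;-0.08 0.014 -0.16 0 0 0 0;-0.13 0.022 -0.16 0 0 0 0;-0.19 0.032 -0.16 0 0 -0.001 0;-0.25 0.043 -0.16 0 0 -0.002 0;-0.31 0.053 -0.16 0 0 -0.003 0;-0.37 0.063 -0.16 0 0 -0.004 0;-0.43 0.073 -0.16 0 0 -0.005 0;-0.48 0.082 -0.16 0 0 -0.006 0")

```text
time_s: 9.12
eef_pos: [0.4455, 0.0021, 0.4]
eef_rot: [[0.243, 0.97, -0.006], [0.97, -0.243, -0.004], [-0.006, -0.005, -1.0]]
wrist_force: [0.5, -0.2, -1.4]
width: 0.0117
grip_force: 30.0
```

Run:
```python
from h import *
from rig import sensors
s=sensors.state();p,R=s['eef_pos'],s['eef_rot'];print(s['time_s'],p,s['joint_positions'],s['wrist_force'],s['width'],s['grip_force'])
T=RO-.115*RYV-.10*RX
plan(p,R,[((*T,.40),78.5),((*T,.32),78.5)])
```

```text
9.1167 [0.44554732 0.00206013 0.40000815] [ 0.8826972   0.18669689 -1.15961193  1.63296105  0.17510066  1.44218925
 -0.5399681 ] [ 0.50218904 -0.16725408 -1.36043139] 0.011708313982991894 29.995029866695404
-0.4798 0.0629 0.0025 -0.0008 0.0009 -0.0072 | mm 290.0 deg 2.0
-0.479 0.0635 0.1358 -0.0008 0.0009 -0.0072 | mm 301.0 deg 2.0
```

Call:
arm_command(motion="-0.06 0.008 0 0 0 0 0;-0.12 0.016 0 0 0 -0.001 0;-0.18 0.024 0 0 0 -0.002 0;-0.24 0.032 0 0 0 -0.003 0;-0.30 0.04 0 0 0 -0.004 0;-0.36 0.048 0 0 0 -0.005 0;-0.41 0.054 0 0.0004 -0.0004 -0.006 0;-0.45 0.059 0.01 0.0008 -0.0008 -0.007 0;-0.47 0.062 0.04 0.0008 -0.0008 -0.0072 0;-0.479 0.063 0.08 -0.0008 0.0008 -0.0072 0;-0.479 0.0635 0.11 -0.0008 0.0008 -0.0072 0;-0.479 0.0635 0.136 -0.0008 0.0008 -0.0072 0")

```text
time_s: 10.12
eef_pos: [0.4127, -0.2841, 0.3181]
eef_rot: [[0.199, 0.98, -0.001], [0.98, -0.199, 0.002], [0.001, -0.001, -1.0]]
wrist_force: [0.1, -0.8, -1.6]
width: 0.0116
grip_force: 30.0
```

Run:
```python
from h import *
from rig import sensors
s=sensors.state();p,R=s['eef_pos'],s['eef_rot'];print(s['time_s'],p,s['joint_positions'],s['wrist_force'],s['width'],s['grip_force'])
T=RO-.115*RYV;
plan(p,R,[((*(T-.1*RX),.279),78.5),((*T,.279),78.5),((*T,.246),78.5)])
```

```text
10.1167 [ 0.41273006 -0.28412736  0.31805044] [ 1.2856043   0.32849738 -1.01722978  1.68416153  0.28800055  1.29256933
  0.01092631] [ 0.05425803 -0.75466726 -1.59532164] 0.011567884319112442 29.99420017004013
-0.0039 -0.0001 0.0651 -0.0002 -0.0002 -0.0 | mm 39.0 deg 0.0
-0.0038 0.1665 0.0649 -0.0002 -0.0002 -0.0 | mm 107.0 deg 0.0
-0.0038 0.1666 0.1199 -0.0002 -0.0002 -0.0 | mm 123.0 deg 0.0
```

Call:
arm_command(motion="-0.002 0 0.03 0 0 0 0;-0.004 0 0.055 0 0 0 0;-0.004 0 0.065 0 0 0 0;-0.004 0.01 0.065 0 0 0 0;-0.004 0.03 0.065 0 0 0 0;-0.004 0.06 0.065 0 0 0 0;-0.004 0.09 0.065 0 0 0 0;-0.004 0.12 0.065 0 0 0 0;-0.004 0.145 0.065 0 0 0 0;-0.004 0.16 0.065 0 0 0 0;-0.004 0.1665 0.065 0 0 0 0;-0.004 0.1665 0.065 0 0 0 0")

```text
time_s: 11.12
eef_pos: [0.5119, -0.3062, 0.2808]
eef_rot: [[0.198, 0.98, 0.001], [0.98, -0.198, 0.001], [0.002, 0.001, -1.0]]
wrist_force: [-0.1, -0.1, -1.3]
width: 0.0116
grip_force: 30.0
```

Run:
```python
from h import *
from rig import sensors,vision
s=sensors.state();p,R=s['eef_pos'],s['eef_rot'];print(s['time_s'],p,s['wrist_force'],s['width'])
im=[]
for n,(u,v) in(('side',(315,120)),('scene',(170,140))):
    pic,d=vision.grab_frame(n);im.append(cv2.resize(pic[max(0,v-65):v+65,u-65:u+65,::-1],(390,390),interpolation=cv2.INTER_CUBIC))
cv2.imwrite('pics/r1.png',np.hstack(im))
q=p[:2]-RO;print('rail x,y',q@RX,q@RYV)
T=RO-.115*RYV
plan(p,R,[((*T,.279),78.5),((*T,.246),78.5)])
```

```text
11.1167 [ 0.51194574 -0.306154    0.28081717] [-0.13307554 -0.12126441 -1.30246606] 0.011639283462077566
rail x,y 0.001728011205515285 -0.11459153678174878
-0.0007 -0.0029 0.003 0.0001 -0.0003 0.0002 | mm 2.0 deg 0.0
-0.0008 -0.0029 0.058 0.0001 -0.0003 0.0002 | mm 34.0 deg 0.0
```

View pics/r1.png

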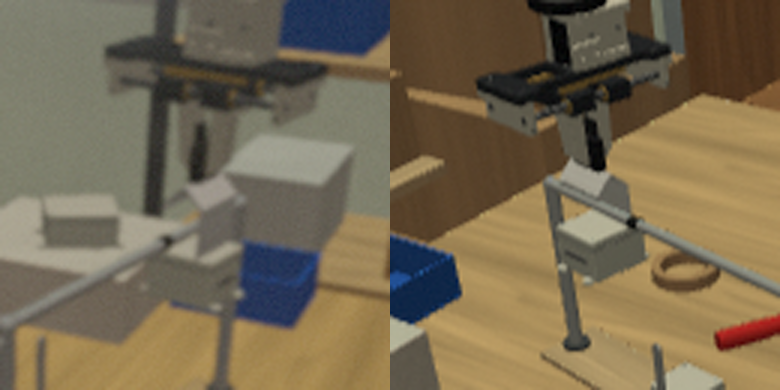

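The two-view crop shows the gable raised over the bar, with the leg on the robot side and the lip on the far side. It sits between the post and the band (band at 165,240 in the left view and 633,222 in the right). Now I'll lower it and let go.

Call:
arm_command(motion="0 -0.002 0.015 0 0 0 0;0 -0.003 0.03 0 0 0 0;0 -0.003 0.042 0 0 0 0;0 -0.003 0.051 0 0 0 0;0 -0.003 0.057 0 0 0 0;0 -0.003 0.057 0 0 0 0;0 -0.003 0.057 0 0 0 0.3;0 -0.003 0.057 0 0 0 0.5;0 -0.003 0.057 0 0 0 0.7;0 -0.003 0.057 0 0 0 0.7;0 -0.003 0.057 0 0 0 0.7;0 -0.003 0.057 0 0 0 0.7")

```text
time_s: 12.22
eef_pos: [0.5092, -0.3062, 0.246]
eef_rot: [[0.199, 0.98, 0.0], [0.98, -0.199, 0.001], [0.001, -0.0, -1.0]]
wrist_force: [0.5, -0.3, 0.4]
width: 0.0472
grip_force: 0.0
```

Run:
```python
from h import *
from rig import sensors,vision
s=sensors.state();p,R=s['eef_pos'],s['eef_rot'];print(s['time_s'],p,s['wrist_force'],s['width'],s['joint_positions'])
for n in('side','scene'):
    m=vision.camera_model(n);pic,d=vision.grab_frame(n);np.savez(n+'.npz',p=pic,d=d,K=m['mtx'],T=m['T'])
    v=V(n);w=v.w;q=w[...,:2]-RO;x=q@RX;y=q@RYV
    k=(abs(x)<.045)&(y>-.17)&(y<-.05)&(w[...,2]>.10)&(w[...,2]<.175)
    print(n,'box x',np.percentile(x[k],[1,99]),'y',np.percentile(y[k],[1,99]),'z',np.percentile(w[k][:,2],[1,99]))
```

```text
12.2167 [ 0.50919337 -0.30615311  0.24603219] [ 0.49688609 -0.31047511  0.35143777] 0.04724944091471541 [ 1.05986138  0.5395826  -0.92231813  1.58590237  0.44630147  1.24156786
 -0.14082527]
side box x [-0.03784705  0.03604734] y [-0.14358605 -0.07896917] z [0.11540966 0.17324528]
scene box x [-0.03093701  0.04101455] y [-0.14232722 -0.07887844] z [0.11746367 0.1733126 ]
```

Both cameras put the box in place: rail y ≈ −0.111, x ≈ 0, z as expected. It is released. I'll rise, turn to straddle the block along the rail, and push with the open fingers.

Call:
arm_command(motion="0 0 -0.03 0 0 0 0.7;0 0 -0.07 0 0 0 0.7;0 0 -0.11 0 0 0.015 0.8;0 0 -0.11 0 0 0.034 0.8;0 0 -0.11 0 0 0.053 0.8;0 0 -0.11 0 0 0.072 0.8;0 0 -0.11 0 0 0.091 0.8;0 0 -0.11 0 0 0.11 0.8;0 0 -0.11 0 0 0.129 0.8;0 0 -0.11 0 0 0.148 0.8;0 0 -0.11 0 0 0.167 0.8;0 0 -0.11 0 0 0.186 0.8")

```text
time_s: 13.32
eef_pos: [0.5093, -0.3061, 0.3122]
eef_rot: [[0.981, 0.195, 0.0], [0.195, -0.981, 0.001], [0.001, -0.001, -1.0]]
wrist_force: [-0.3, -0.2, -0.5]
width: 0.0734
grip_force: 0.0
```

Call:
arm_command(motion="0 0 0 0 0 0.019 0.8;0 0 0 0 0 0.038 0.8;0 0 0 0 0 0.057 0.8;0 0 0 0 0 0.064 0.8;0 0 0 0 0 0.064 0.8")

```text
time_s: 13.73
eef_pos: [0.5093, -0.3061, 0.3122]
eef_rot: [[0.98, -0.2, 0.0], [-0.2, -0.98, 0.001], [0.0, -0.001, -1.0]]
wrist_force: [0.3, 0.4, 0.3]
width: 0.0733
grip_force: 0.0
```

Run:
```python
from h import *
from rig import sensors,vision
s=sensors.state();p,R=s['eef_pos'],s['eef_rot'];print(s['time_s'],p,s['width'],s['joint_positions'])
for n in('side','scene'):
    m=vision.camera_model(n);pic,d=vision.grab_frame(n);np.savez(n+'.npz',p=pic,d=d,K=m['mtx'],T=m['T'])
    v=V(n);w=v.w;q=w[...,:2]-RO;x=q@RX;y=q@RYV
    for nm,a,b in(('box',.12,.163),('blk',.24,.266)):
        k=(abs(x)<.05)&(y>-.17)&(y<-.05)&(w[...,2]>a)&(w[...,2]<b)
        if nm=='blk':k&=v.p.max(-1)<60
        if k.sum()>5:print(n,nm,'x',np.percentile(x[k],[1,99]),'y',np.percentile(y[k],[1,99]))
T=RO-.111*RYV
plan(p,R,[((*T,.31),-11.45),((*T,.249),-11.45)])
```

```text
13.7333 [ 0.50934347 -0.3060591   0.3122489 ] 0.07329160011344794 [ 0.86080231  0.39988076 -0.5888629   1.50053903  0.22481996  1.30933634
 -1.52228733]
side box x [-0.03399025  0.03483376] y [-0.14190713 -0.07904831]
side blk x [-0.00823632  0.00353963] y [-0.12787084 -0.09162064]
scene box x [-0.03040783  0.04248777] y [-0.14218124 -0.07862552]
scene blk x [-0.00344759  0.00968942] y [-0.13355073 -0.0917553 ]
0.0014 -0.0067 0.0038 -0.0001 -0.0 -0.0003 | mm 4.0 deg 0.0
0.0014 -0.0066 0.1054 -0.0001 -0.0 -0.0003 | mm 63.0 deg 0.0
```

Call:
arm_command(motion="0.0014 -0.0066 0.03 0 0 0 0.7;0.0014 -0.0066 0.06 0 0 0 0.7;0.0014 -0.0066 0.09 0 0 0 0.7;0.0014 -0.0066 0.105 0 0 0 0.7;0.0014 -0.0066 0.105 0 0 0 0.7;0.0014 -0.012 0.105 0 0 0 0.7;0.0014 -0.017 0.105 0 0 0 0.7;0.0014 -0.022 0.105 0 0 0 0.7;0.0014 -0.026 0.105 0 0 0 0.7;0.0014 -0.03 0.105 0 0 0 0.7;0.0014 -0.034 0.105 0 0 0 0.7;0.0014 -0.038 0.105 0 0 0 0.7")

```text
time_s: 14.83
eef_pos: [0.5148, -0.2845, 0.2497]
eef_rot: [[0.98, -0.199, 0.001], [-0.199, -0.98, -0.0], [0.001, -0.0, -1.0]]
wrist_force: [0.3, -4.0, 2.4]
width: 0.0643
grip_force: 1.8
```

```bash
cat > look.py <<'E'
from h import *
from rig import sensors,vision
s=sensors.state();p,R=s['eef_pos'],s['eef_rot'];q=p[:2]-RO;print(s['time_s'],p,s['width'],s['wrist_force'],'TCP rail',q@RX,q@RYV)
for n in('side','scene'):
    m=vision.camera_model(n);pic,d=vision.grab_frame(n);np.savez(n+'.npz',p=pic,d=d,K=m['mtx'],T=m['T'])
    v=V(n);w=v.w;q=w[...,:2]-RO;x=q@RX;y=q@RYV
    k=(abs(x)<.045)&(y>-.17)&(y<.13)&(w[...,2]>.118)&(w[...,2]<.16)
    a=np.percentile(y[k],[1,99]);print(n,'box x',np.percentile(x[k],[1,99]),'y',a,a.mean())
E
python3 look.py
```

```text
14.8333 [ 0.5148325  -0.2844739   0.24972359] 0.06433433421670624 [ 0.27840302 -4.04391912  2.41541623] TCP rail 0.0002535407306683479 -0.0927698422689305
side box x [-0.03381573  0.03777194] y [-0.13175826 -0.06932052] -0.10053938842858884
scene box x [-0.02856201  0.04405119] y [-0.13262383 -0.06768964] -0.10015673493558128
```

Run:
```python
from h import *
im=[]
for n,(u,v0) in(('side',(308,150)),('scene',(180,160))):
    v=V(n);im.append(cv2.resize(v.p[v0-60:v0+60,u-60:u+60,::-1],(390,390),interpolation=cv2.INTER_CUBIC))
    w=v.w;q=w[...,:2]-RO;x=q@RX;y=q@RYV
    k0=(abs(x)<.05)&(y>-.17)&(y<-.03)
    for a in(.12,.13,.14,.15,.155):
        k=k0&(w[...,2]>a)&(w[...,2]<a+.01);print(n,a,np.percentile(y[k],[2,98]).round(4))
    k=k0&(v.p.max(-1)<60)&(w[...,2]>.235)&(w[...,2]<.266);print('blk',np.percentile(y[k],[2,98]).round(4),np.percentile(w[k][:,2],[2,98]).round(4))
cv2.imwrite('pics/r2.png',np.hstack(im))
```

```text
side 0.12 [-0.127  -0.0697]
side 0.13 [-0.1308 -0.0698]
side 0.14 [-0.1274 -0.0697]
side 0.15 [-0.1306 -0.0697]
side 0.155 [-0.133  -0.0708]
blk [-0.1265 -0.0828] [0.2358 0.2659]
scene 0.12 [-0.1304 -0.0691]
scene 0.13 [-0.1274 -0.0683]
scene 0.14 [-0.1294 -0.0675]
scene 0.15 [-0.1313 -0.0685]
scene 0.155 [-0.1352 -0.0686]
blk [-0.126  -0.0813] [0.2356 0.2651]
```

View pics/r2.png

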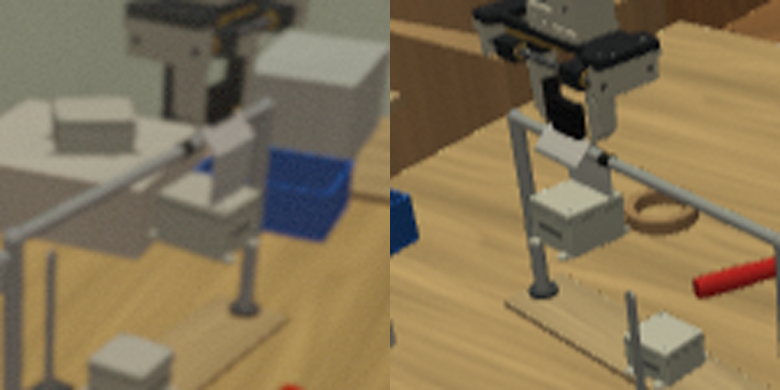

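The hanger is plumb on the bar with the pushing finger against the block. I'll keep pushing along the rail.

Call:
arm_command(motion="0 -0.007 0 0 0 0 0.7;0 -0.016 0 0 0 0 0.7;0 -0.026 0 0 0 0 0.7;0 -0.036 0 0 0 0 0.7;0 -0.046 0 0 0 0 0.7;0 -0.056 0 0 0 0 0.7;0 -0.066 0 0 0 0 0.7;0 -0.076 0 0 0 0 0.7;0 -0.086 0 0 0 0 0.7;0 -0.095 0 0 0 0 0.7;0 -0.102 0 0 0 0 0.7;0 -0.107 0 0 0 0 0.7")

```text
time_s: 15.93
eef_pos: [0.5275, -0.2201, 0.2492]
eef_rot: [[0.98, -0.198, 0.0], [-0.198, -0.98, 0.001], [-0.0, -0.001, -1.0]]
wrist_force: [-0.0, -2.8, 1.9]
width: 0.0644
grip_force: 1.3
```

```bash
python3 look.py
```

```text
15.9333 [ 0.52752686 -0.22014839  0.24918413] 0.06436483996239029 [-0.0441603  -2.77420807  1.88295161] TCP rail -7.41754340902271e-05 -0.02720453101657796
side box x [-0.03316431  0.03622602] y [-0.06658285 -0.00378359] -0.035183223651814186
scene box x [-0.02883532  0.04376377] y [-0.06712933 -0.0036752 ] -0.03540226609408679
```

Call:
arm_command(motion="0 -0.006 0 0 0 0 0.7;0 -0.016 0 0 0 0 0.7;0 -0.028 0 0 0 0 0.7;0 -0.04 0 0 0 0 0.7;0 -0.053 0 0 0 0 0.7;0 -0.066 0 0 0 0 0.7;0 -0.079 0 0 0 0 0.7;0 -0.092 0 0 0 0 0.7;0 -0.104 0 0 0 0 0.7;0 -0.114 0 0 0 0 0.7;0 -0.122 0 0 0 0 0.7;0 -0.127 0 0 0 0 0.7")

```text
time_s: 17.03
eef_pos: [0.5427, -0.1456, 0.2494]
eef_rot: [[0.98, -0.198, 0.0], [-0.198, -0.98, 0.001], [0.0, -0.001, -1.0]]
wrist_force: [-0.7, -0.6, -0.7]
width: 0.0641
grip_force: 0.6
```

```bash
python3 look.py
python3 - <<'E'
from h import *
for n in('side','scene'):
    v=V(n);w=v.w;q=w[...,:2]-RO;x=q@RX;y=q@RYV
    k=(x>.05)&(x<.08)&(y>.02)&(y<.09)&(w[...,2]>.04)&(w[...,2]<.143);print(n,'pointer',k.sum(),np.percentile(y[k],[1,99]).round(4),np.median(y[k]))
E
```

```text
17.0333 [ 0.54269145 -0.14562898  0.2494024 ] 0.06408891890230216 [-0.72632563 -0.57210127 -0.71659778] TCP rail -4.432445039665185e-06 0.048842186217203425
side box x [-0.03417086  0.03647441] y [0.00943599 0.07119852] 0.04031725757767399
scene box x [-0.02903697  0.0417842 ] y [0.00795949 0.07320843] 0.04058396256431462
side pointer 109 [0.0425 0.0576] 0.05176382195741015
scene pointer 85 [0.0438 0.0576] 0.0519081339653522
```

Call:
arm_command(motion="0 -0.004 0 0 0 0 0.7;0 -0.009 0 0 0 0 0.7;0 -0.014 0 0 0 0 0.7;0 -0.017 0 0 0 0 0.7;0 -0.017 0 0 0 0 0.7;0 -0.012 0 0 0 0 0.7;0 -0.004 0 0 0 0 0.7;0 0.002 0 0 0 0 0.7;0 0.002 -0.02 0 0 0 0.7;0 0.002 -0.06 0 0 0 0.7;0 0.002 -0.12 0 0 0 0.7;0 0.002 -0.18 0 0 0 0.7")

```text
time_s: 18.13
eef_pos: [0.5414, -0.1482, 0.3579]
eef_rot: [[0.98, -0.199, -0.002], [-0.199, -0.98, 0.002], [-0.002, -0.001, -1.0]]
wrist_force: [0.6, 0.3, 1.3]
width: 0.0648
grip_force: 0.0
```

```bash
python3 look.py
python3 - <<'E'
from h import *
im=[]
for n,(u,v0) in(('side',(275,190)),('scene',(215,185))):
    v=V(n);im.append(cv2.resize(v.p[v0-75:v0+75,u-75:u+105,::-1],(396,330),interpolation=cv2.INTER_CUBIC))
cv2.imwrite('pics/r3.png',np.hstack(im))
E
```

```text
18.1333 [ 0.54141088 -0.14823673  0.35794507] 0.06475381869153767 [0.63815607 0.27708225 1.33056359] TCP rail -0.0007418461977684525 0.046032117976985115
side box x [-0.03464897  0.03681645] y [0.0200609  0.08182891] 0.05094490591458417
scene box x [-0.0281185   0.04190673] y [0.01858026 0.08247199] 0.05052612730975018
```

View pics/r3.png

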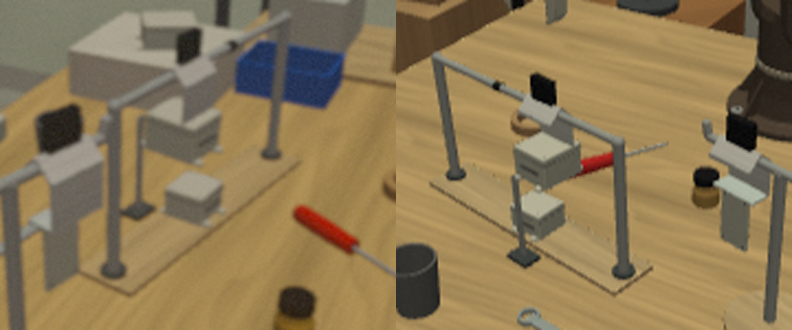

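The last picture shows the box hanging plumb on the rail behind the pointer, box at y ≈ 0.0507 and pointer at ≈ 0.0507 along the rail. The gripper is clear and the plate hanger is still on its peg. I'm handing in.

```bash
python3 -c "
from rig import ticket
print(ticket.close_job())"
```

```text
the job is handed in; nothing more can be done
None
```

The box hanger is hanging released on the rail, lined up with the pointer to within about 1 mm by camera measurement; the plate hanger is still on its peg, and the job is handed in (no verdict was returned).

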